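# Close a specimen carton and press its seam shut

### The job

Fold both open top flaps of the specimen carton down flat so that they meet in the middle, then take the spring-tipped seam presser from its stand and, pressing gently so that the spring tip gives, run it slowly (about five seconds) along the whole seam between the flaps, from the end nearer the robot to the far end. Hang the presser back upright in the fork of its stand; leave the flaps closed and do not disturb the bottle, the jar or the slide box.

Things in the scene. Friction and masses are not known exactly. Their poses are not given: they have to be found in the camera images.
- carton: Brown cardboard carton fixed to the bench, 180 (x) x 150 (y) x 95 mm high when closed. Origin: centre of its underside; z up, x along the seam from the robot's end to the far end. End flaps already folded in. A 180 x 75 mm top flap, 4 mm thick, is hinged on each long side (y = +75 and -75, z = 93 mm); closed, their tops are at z = 95 mm and they meet at y = 0: the seam.
- flap_left (a joint): Hinge of the flap on the carton's +y side: 0 = closed flat, 1.57 = straight up, more = leaning outwards (limit 2.4). A stiff crease: it stays where it is left.
- flap_right (a joint): Hinge of the flap on the carton's -y side, same values.
- seam_near (a point): End of the seam nearer the robot, at the height of the closed flaps' top (95 mm above the bench).
- seam_far (a point): Far end of the seam, same height, 180 mm from seam_near.
- stand: Dark steel stand fixed to the bench: foot plate 110 x 90 x 8 mm, a post at its back (+x) and a level fork, top at z = 90 mm: two prongs 22 mm wide, 8 mm thick, with a 24 mm slot between them along x, open to -x and closed 25 mm behind the origin. Origin: on the bench under the place where the presser hangs; z up.
- stand_seat (a point): Middle of the slot on the fork's top face (90 mm above the bench): where the centre of the presser's collar underside belongs.
- presser: Loose upright tool, 143 mm long, 0.14 kg. Origin: centre of the underside of its aluminium collar (44 mm across, 8 thick), which rests on the fork; z up. Black square handle 24 x 24 mm, faces square to x and y, from 8 to 70 mm above the origin; below it a 14 mm shank to -45 mm, a thin rod and a 14 mm steel ball, lowest point 73 mm below the origin.
- presser_tip (a point): Centre of the steel ball at the presser's tip (7 mm radius), 66 mm below the presser's origin when the spring is out.
- plunger (a joint): How far the presser's spring tip is pushed in: 0 = out, 0.010 m = fully in (about 1.5 N to start, 5 N fully in).
- bottle: Bystander: white plastic bottle, 60 mm across, 150 mm tall; origin at the centre of its underside.
- jar: Bystander: capped specimen jar, 60 mm across, 70 mm tall; origin at the centre of its underside.
- slidebox: Bystander: grey slide box 85 x 100 x 35 mm; origin at the centre of its underside.
Things that resemble listed ones, but are neither listed nor needed, are in the scene too. Several things have the shape of the carton; the one meant has the colours described above. What is shaped like the stand but red is not meant.

How it is judged:
By the outcome, as a careful person would: the job done as asked, in the order asked, and still so for the second after the job is handed in, with the robot touching nothing.
It also fails if it takes over 72 s, if anything falls off the work surface, if the arm or the gripper's body presses on something with over 40 N, if the wrist force passes 120 N, or if a joint passes its speed limit or range.

### The arm

A 6-joint arm with a two-finger parallel gripper is mounted at the origin on the work surface. World frame = base frame: x ahead of the robot, y to its left, z up, the work surface at z = 0. Lengths are in m, angles in degrees, forces in N, time in s.
With the tool pointing down it reaches from about 0.25 to 0.725 m from the base axis. Payload 9.7 kg.
Tool frame: the origin (TCP) lies between the finger pads; the fingertips stand 19 mm ahead of it and the grasp point (between the pads) is the TCP; z points along the fingers, y is the line along which they close (so a half turn about z gives the same grasp; the last joint's range is limited). The gripper opens to 85 mm and grips with 20 to 120 N. Pads are 22 mm wide; open, the fingers measure 114 mm over their backs; the gripper's body (76 mm by 85 mm) begins 54 mm behind the grasp point. The pads swing forward as they close: fully open they stand 13 mm farther back than shut.
Start: joints at [70.531, 4.979, 10.078, 95.1, 0, 90], TCP at [0.183, 0.519, 0.226] pointing down, gripper open.
Joint ranges: [-179.16, 179.16], [-48.56, 103.87], [-65.8, 70.77], [-126.05, 130.52], [-82.76, 87.17], [-180, 180]. Speed limits (degrees/s): [127.2, 127.2, 147.25, 180, 180, 180].

### API

Orientations are given as [roll, pitch, yaw] about the fixed x, y, z axes, in that order (R = Rz(yaw) Ry(pitch) Rx(roll)).
In Python, from workcell import bot gives the robot as it stands. The module is installed in compiled form; this text tells all that it offers.
- The arm moves only by the shell command python3 -m crank 'ROWS' [OPENING] [FORCE]. ROWS is JSON, a list that holds one entry, the list of rows, each a list of 6 numbers: the shift along the world's x, y, z as a fraction of full scale, then the turn, a rotation vector about the world's x, y, z as a fraction of full scale. In form: [[[x, y, z, wx, wy, wz], ...]]. A call has 1 to 20 rows; each row shifts and turns the commanded pose from where the row before left it; what a row does not reach is not made up. Full scale, the value 1, is 20 mm for a shift and 0.12 rad for a turn. A row lasts 1/12 s, in which the tool goes at most 41.7 mm and 7.16 degrees, less where a joint would pass 70% of its speed; a pose out of reach is approached as far as the arm can. A call with a number of a shift or a turn outside -1 to 1 is refused whole. A call with a gripper value outside its range is refused whole. OPENING is the opening, from 0 (shut) to 1 (fully open), set as the call begins (- or left out, the last holds). The fingers move at their own pace and stop on an object; FORCE is the grip in N (left out, the last holds). Time passes only in rows, so rows that do not move let the fingers close. It gives the time, the measured TCP pose, the force, the opening and the grip force at its end, in the units of the state.
- bot.get_obs(): the state, without advancing time (a new reading comes with each control period).
- bot.camera(name): name is "side" or "top" or "wrist"; returns the picture (400x640x3 uint8, red, green, blue); there is no depth.
- bot.camera_model(name): a dict with "vertical_fov" (degrees; the focal length in pixels is half the picture's height over the tangent of half this angle, whatever the lens; pixels are square), "cx", "cy" (the principal point, pixels), "R" (3x3) and "t" (3): a world point X has camera coordinates R X + t. Camera axes: x right, y down, z forward; pixel columns grow to the right and rows downward; lengths in m; the calibration is good to about 2 mm. A picture is of the moment at which its call begins: read the wrist's pose just before it. camera_model takes no time and is no camera call; for the wrist camera it gives the pose at the moment of the call.
- bot.job_done(): hands the job in; it is judged then, once.
The state is a dict: "time": time; "q": joint angles; "qd": joint speeds; "joint_efforts": joint torques, N m; "ee_pos": TCP position; "tcp_rot": TCP orientation; "wrist_force": force on the tool from outside, world axes, zero at the start; "torque": the same for the moment, N m; "opening": finger opening in m; "grasp_force": force on a finger pad.
Only numpy, scipy, OpenCV 4.12 (cv2) and the standard library are available. Lean on these libraries where they do the work, as an engineer would, in place of code of your own. Each camera call takes 0.05 s, during which the arm holds its last target. There are 200 camera calls.

## Working session

There is one attempt and no reset: what is moved stays moved. The work goes in short steps, Python scripts to look and compute and a shell command to move; the robot and the scene stay as the last step left them, time stands still between calls to the robot, and variables do not carry over. Pictures are saved under pics/ and viewed, at most 10 in all, crops included, and the job is handed in when it is done.

```bash
mkdir -p pics; python3 - <<'E'
from workcell import bot
import cv2,numpy as np
o=bot.get_obs();print({k:np.round(v,3).tolist() for k,v in o.items()})
for n in("top","side"):
    im=bot.camera(n);cv2.imwrite(f"pics/{n}0.png",im[:,:,::-1])
    m=bot.camera_model(n);print(n,m["vertical_fov"],m["cx"],m["cy"],np.round(m["R"],3).tolist(),np.round(m["t"],3).tolist(),m.keys())
E
```

```text
{'time': 0.0, 'q': [70.53, 5.012, 10.034, 95.1, -0.0, 90.001], 'qd': [0.033, 0.026, 0.084, -0.073, 0.0, 0.007], 'joint_efforts': [-0.002, -52.04, 46.479, 0.017, -0.0, 0.0], 'ee_pos': [0.183, 0.518, 0.226], 'tcp_rot': [-179.921, 0.0, 160.529], 'wrist_force': [-0.142, -0.441, 0.115], 'torque': [-0.021, -0.031, -0.004], 'grasp_force': 0.0, 'opening': 0.085}
top 55.771359267513965 321.33356744635887 193.9287124903484 [[-0.029, -1.0, 0.01], [-0.998, 0.029, -0.057], [0.057, -0.012, -0.998]] [0.074, 0.508, 1.087] dict_keys(['vertical_fov', 'cx', 'cy', 'R', 't'])
side 42.53952953477875 321.9033784526423 198.24608122054576 [[0.718, -0.696, 0.001], [-0.335, -0.348, -0.876], [0.61, 0.628, -0.483]] [-0.298, 0.29, 1.256] dict_keys(['vertical_fov', 'cx', 'cy', 'R', 't'])
```

View pics/top0.png

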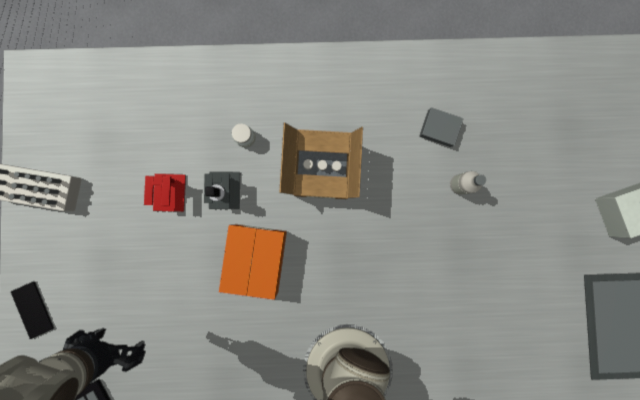

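View pics/side0.png

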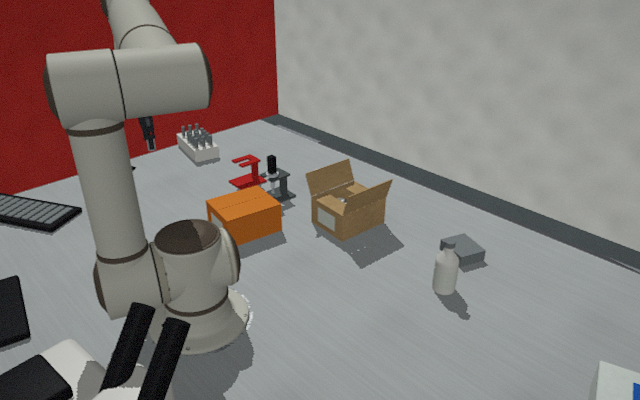

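The top view shows three carton-like or stand-like candidates and the presser.
- **Carton:** brown and open at (322,163), or orange and closed at (253,262). The brown one fits.
- **Stand:** dark at (222,190), or red at (165,192). The dark one fits, and it holds the presser with the black handle.
- **Bystanders:** jar (242,134), slide box (442,127), bottle (467,183).

I'll confirm these in an enlarged crop.

```bash
cat > h.py <<'E'
from workcell import bot
import cv2,numpy as np
def ray(m,u,v):
    f=200/np.tan(np.radians(m["vertical_fov"]/2));R=np.array(m["R"]);t=np.array(m["t"])
    return -R.T@t, R.T@np.array([(u-m["cx"])/f,(v-m["cy"])/f,1.])
def onz(m,u,v,z):
    c,d=ray(m,u,v);return c+d*(z-c[2])/d[2]
def proj(m,X):
    f=200/np.tan(np.radians(m["vertical_fov"]/2));p=np.array(m["R"])@np.array(X)+np.array(m["t"])
    return np.array([m["cx"]+f*p[0]/p[2],m["cy"]+f*p[1]/p[2]])
E
python3 - <<'E'
from h import *
im=cv2.imread("pics/top0.png");c=im[105:225,190:380]
cv2.imwrite("pics/crop1.png",cv2.resize(c,None,fx=4.2,fy=4.2,interpolation=cv2.INTER_CUBIC))
m=bot.camera_model("top")
for n,u,v,z in [("carton mid",322,163,.09),("stand",222,190,.09),("handle",212,192,.15),("jar",242,132,.07),("red",165,192,.09),("sb",442,125,.035),("bottle",467,183,0.05),("orange",253,262,.095)]:print(n,onz(m,u,v,z).round(3))
E
```

```text
carton mid [0.59  0.056 0.09 ]
stand [0.524 0.329 0.09 ]
handle [0.515 0.339 0.15 ]
jar [0.685 0.276 0.07 ]
red [0.522 0.482 0.09 ]
sb [ 0.698 -0.296  0.035]
bottle [ 0.527 -0.354  0.05 ]
orange [0.328 0.248 0.095]
```

View pics/crop1.png

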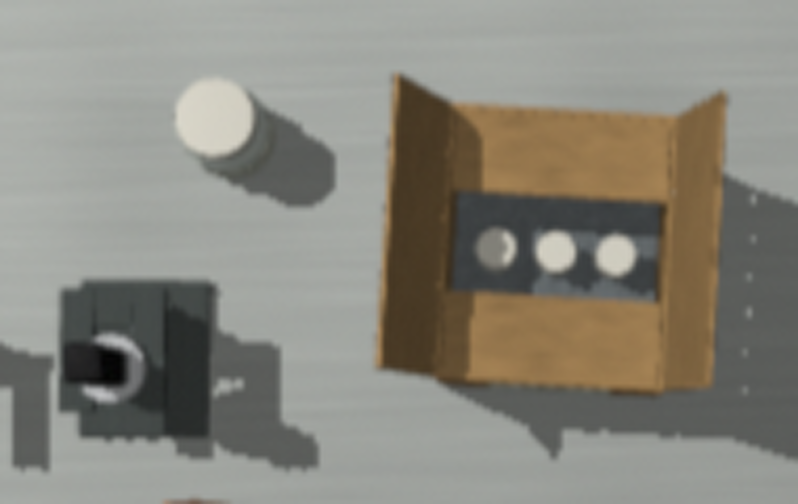

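The crop confirms the brown carton: flaps open, rim corners about (445,103) to (665,390) in the crop. It also confirms the dark stand with the presser at about (110,368), whose post is on the right, so its slot opens towards +y. I'll move the wrist camera over both for a finer measurement.

```bash
python3 -m crank '[[[0.8,-0.85,0.6,0,0,-0.57],[0.8,-0.85,0.6,0,0,-0.57],[0.8,-0.85,0.6,0,0,-0.57],[0.8,-0.85,0.6,0,0,-0.57],[0.8,-0.85,0.6,0,0,-0.57],[0.8,-0.85,0.6,0,0,-0.57],[0.8,-0.85,0.6,0,0,-0.57],[0.8,-0.85,0.6,0,0,-0.57],[0.8,-0.85,0.6,0,0,-0.57],[0.8,-0.85,0.6,0,0,-0.57],[0.8,-0.85,0.6,0,0,-0.57],[0.8,-0.85,0.6,0,0,-0.57],[0.8,-0.85,0.6,0,0,-0.57],[0.8,-0.85,0.6,0,0,-0.57],[0.8,-0.85,0.6,0,0,-0.57],[0.8,-0.85,0.6,0,0,-0.57],[0.8,-0.85,0.6,0,0,-0.57],[0.8,-0.85,0.6,0,0,-0.57],[0,0,0,0,0,0],[0,0,0,0,0,0]]]' 0 && python3 - <<'E'
from h import *
m=bot.camera_model("wrist");im=bot.camera("wrist");cv2.imwrite("pics/w1.png",im[:,:,::-1])
print(m["vertical_fov"],np.round(m["R"],3).tolist(),(-np.array(m["R"]).T@m["t"]).round(3))
import pickle;pickle.dump(m,open("w1.pkl","wb"))
E
```

```text
time: 1.77
ee_pos: [0.4723, 0.212, 0.4419]
tcp_rot: [-180.0, 0.0, 89.9]
wrist_force: [-0.6, 0.2, 0.9]
opening: -0.0001
grasp_force: 0.0
69.50211494942182 [[1.0, -0.003, -0.001], [-0.003, -0.963, 0.271], [-0.001, -0.271, -0.963]] [0.471 0.28  0.589]
```

View pics/w1.png

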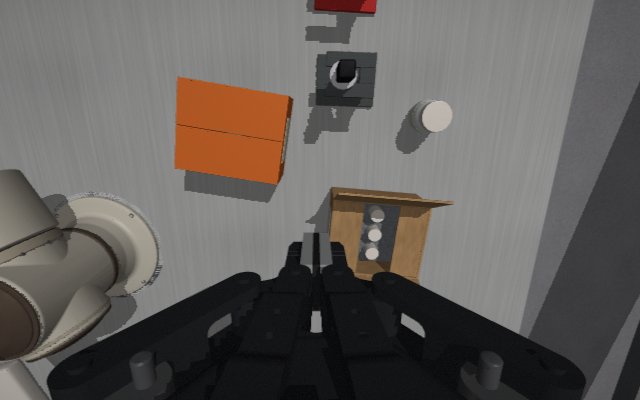

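This wrist view (right = +x, down = -y) shows the stand with the presser at (345,75), its post at the bottom (-y), so the slot opens to +y. The jar is at (435,115). The gripper hides the carton's lower half (about (380,235)), so I'll shift to -y to see it whole.

```bash
python3 -m crank '[[[0.34,-0.93,-0.27,0,0,0],[0.34,-0.93,-0.27,0,0,0],[0.34,-0.93,-0.27,0,0,0],[0.34,-0.93,-0.27,0,0,0],[0.34,-0.93,-0.27,0,0,0],[0.34,-0.93,-0.27,0,0,0],[0.34,-0.93,-0.27,0,0,0],[0.34,-0.93,-0.27,0,0,0],[0.34,-0.93,-0.27,0,0,0],[0.34,-0.93,-0.27,0,0,0],[0.34,-0.93,-0.27,0,0,0],[0.34,-0.93,-0.27,0,0,0],[0.34,-0.93,-0.27,0,0,0],[0,0,0,0,0,0],[0,0,0,0,0,0]]]' && python3 - <<'E'
from h import *
import pickle
m=bot.camera_model("wrist");im=bot.camera("wrist");cv2.imwrite("pics/w2.png",im[:,:,::-1])
pickle.dump(m,open("w2.pkl","wb"))
a=cv2.resize(im[0:200,220:480,::-1],None,fx=2,fy=2,interpolation=cv2.INTER_CUBIC)
w1=cv2.imread("pics/w1.png")
b=cv2.resize(w1[35:125,295:395],None,fx=4,fy=4,interpolation=cv2.INTER_CUBIC)[:,:280*1]
b=cv2.resize(w1[40:120,310:380],None,fx=4,fy=5,interpolation=cv2.INTER_CUBIC)
cv2.imwrite("pics/w2crop.png",np.hstack([a,b]));print(a.shape,b.shape)
E
```

```text
time: 3.07
ee_pos: [0.5593, -0.0289, 0.3712]
tcp_rot: [-179.9, -0.0, 90.0]
wrist_force: [0.5, 0.7, -0.1]
opening: -0.0001
grasp_force: 0.0
(400, 520, 3) (400, 280, 3)
```

View pics/w2crop.png

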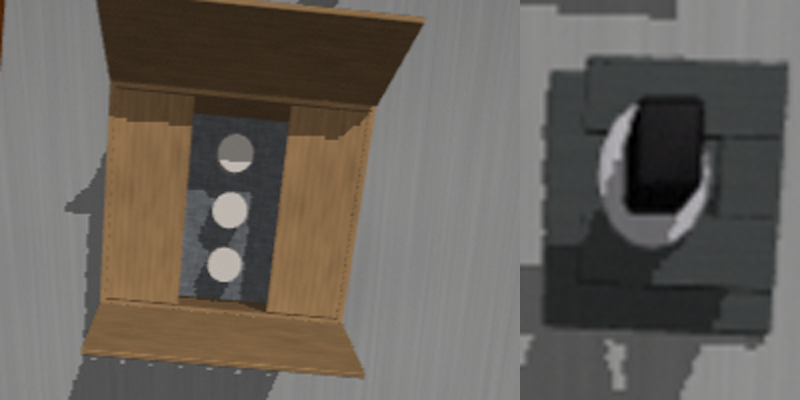

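Wrist crop: the carton's +y hinge line runs from (276,40) to (408,53) in full-image pixels and the -y hinge from (272,149) to (390,160). The stand's slot direction isn't clear yet, so I'll compute the carton and enlarge the stand in one composite.

```bash
python3 - <<'E'
from h import *
import pickle
m=pickle.load(open("w2.pkl","rb"))
L=[onz(m,276,40,.093),onz(m,408,53,.093)];R=[onz(m,272,149,.093),onz(m,390,160,.093)]
for p in L+R:print(p.round(4))
for a,b in(L,R):d=b-a;print("len",np.linalg.norm(d).round(4),"yaw",np.degrees(np.arctan2(d[1],d[0])).round(2))
print("centre",(sum(L+R)/4).round(4))
# flap free edges: triangulate w2 with top (free-edge ends)
mt=bot.camera_model("top")
def tri(ma,pa,mb,pb):
    c1,d1=ray(ma,*pa);c2,d2=ray(mb,*pb);A=np.array([d1,-d2]).T
    s=np.linalg.lstsq(A,c2-c1,rcond=None)[0];p,q=c1+d1*s[0],c2+d2*s[1];return ((p+q)/2).round(4),np.linalg.norm(p-q).round(4)
T=lambda x,y:(190+x/4.2,105+y/4.2)
W=lambda x,y:(220+x/2,y/2)
print("Lfar",tri(m,W(424,20),mt,T(397,75)));print("Rfar",tri(m,W(364,377),mt,T(726,93)));print("Rnear",tri(m,W(82,353),mt,T(713,388)))
s=cv2.imread("pics/side0.png")[150:205,225:300];t=cv2.imread("pics/top0.png")[165:215,195:245];w=cv2.imread("pics/w1.png")[40:120,305:385]
f=lambda a,w,h:cv2.convertScaleAbs(cv2.resize(a,(w,h),interpolation=cv2.INTER_CUBIC),alpha=2.0)
cv2.imwrite("pics/st.png",np.vstack([np.hstack([f(t,300,300),f(w,400,300)]),f(s,700,290*0+290)]))
E
```

```text
[0.5048 0.1373 0.093 ]
[0.6815 0.1213 0.093 ]
[ 0.4935 -0.0064  0.093 ]
[ 0.6672 -0.0226  0.093 ]
len 0.1774 yaw -5.17
len 0.1745 yaw -5.35
centre [0.5867 0.0574 0.093 ]
Lfar (array([0.6838, 0.1495, 0.1644]), np.float64(0.0014))
Rfar (array([ 0.6709, -0.0515,  0.151 ]), np.float64(0.0006))
Rnear (array([ 0.4891, -0.0346,  0.1616]), np.float64(0.0026))
```

View pics/st.png

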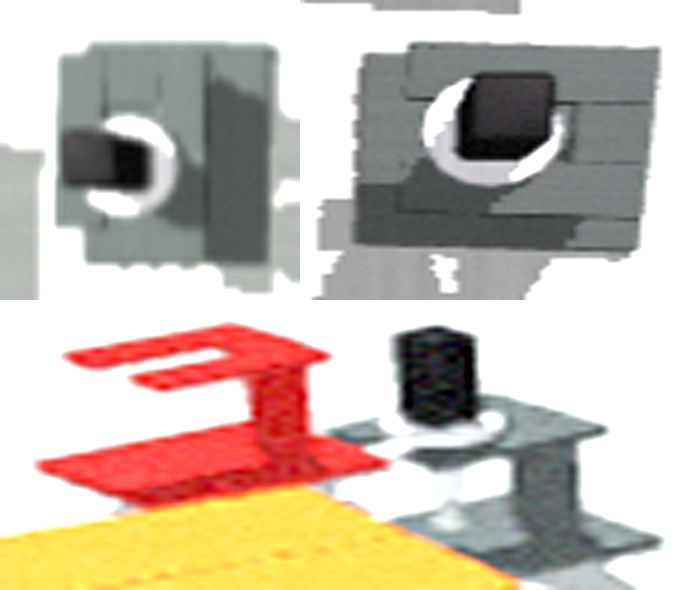

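The stand's slot runs along world x and opens to -x, with the post at +x. The handle is at about (345,75) in w1 and the dark stand is the right one. The carton centre is about (0.587, 0.057) with yaw -5.3°, and both flaps lean out about 21°. I'll go outside the left flap first.

```bash
python3 -m crank '[[[0.165,0.9,-0.3,0,0,-0.064],[0.165,0.9,-0.3,0,0,-0.064],[0.165,0.9,-0.3,0,0,-0.064],[0.165,0.9,-0.3,0,0,-0.064],[0.165,0.9,-0.3,0,0,-0.064],[0.165,0.9,-0.3,0,0,-0.064],[0.165,0.9,-0.3,0,0,-0.064],[0.165,0.9,-0.3,0,0,-0.064],[0.165,0.9,-0.3,0,0,-0.064],[0.165,0.9,-0.3,0,0,-0.064],[0.165,0.9,-0.3,0,0,-0.064],[0.165,0.9,-0.3,0,0,-0.064],[0,0,-0.98,0,0,0],[0,0,-0.98,0,0,0],[0,0,-0.98,0,0,0],[0,0,-0.98,0,0,0],[0,0,-0.98,0,0,0],[0,0,-0.98,0,0,0],[0,0,-0.98,0,0,0],[0,0,0,0,0,0]]]'
```

```text
time: 4.78
ee_pos: [0.597, 0.1878, 0.1592]
tcp_rot: [-179.7, 0.1, 84.8]
wrist_force: [-1.1, -0.1, -0.5]
opening: -0.0001
grasp_force: 0.0
```

```bash
python3 -m crank '[[[-0.048,-0.523,0.04,0,0,0],[-0.048,-0.523,0.04,0,0,0],[-0.048,-0.523,0.04,0,0,0],[-0.048,-0.523,0.04,0,0,0],[-0.044,-0.48,-0.07,0,0,0],[-0.044,-0.48,-0.07,0,0,0],[-0.038,-0.416,-0.25,0,0,0],[-0.038,-0.416,-0.25,0,0,0],[-0.026,-0.284,-0.4,0,0,0],[-0.026,-0.284,-0.4,0,0,0],[-0.01,-0.115,-0.475,0,0,0],[-0.01,-0.115,-0.475,0,0,0],[0,0,0,0,0,0],[0,0,0,0,0,0]]]'
```

```text
time: 5.95
ee_pos: [0.5903, 0.0932, 0.1173]
tcp_rot: [-179.9, 0.0, 84.7]
wrist_force: [0.6, 0.0, -0.0]
opening: 0.0
grasp_force: 0.0
```

```bash
python3 -m crank '[[[0,0,-0.1,0,0,0],[0,0,-0.1,0,0,0],[0,0,-0.05,0,0,0],[0,0,0,0,0,0]]]'; python3 - <<'E'
from h import *
import pickle
m=bot.camera_model("wrist");im=bot.camera("wrist");cv2.imwrite("pics/w3.png",im[:,:,::-1]);cv2.imwrite("pics/t3.png",bot.camera("top")[:,:,::-1]);cv2.imwrite("pics/s3.png",bot.camera("side")[:,:,::-1])
s=cv2.imread("pics/s3.png")[140:270,270:430]
cv2.imwrite("pics/s3c.png",cv2.resize(s,None,fx=4,fy=4,interpolation=cv2.INTER_CUBIC))
E
```

```text
time: 6.28
ee_pos: [0.5908, 0.0933, 0.1133]
tcp_rot: [180.0, -0.0, 84.7]
wrist_force: [0.1, 0.5, -0.3]
opening: 0.0
grasp_force: 0.0
```

View pics/s3c.png

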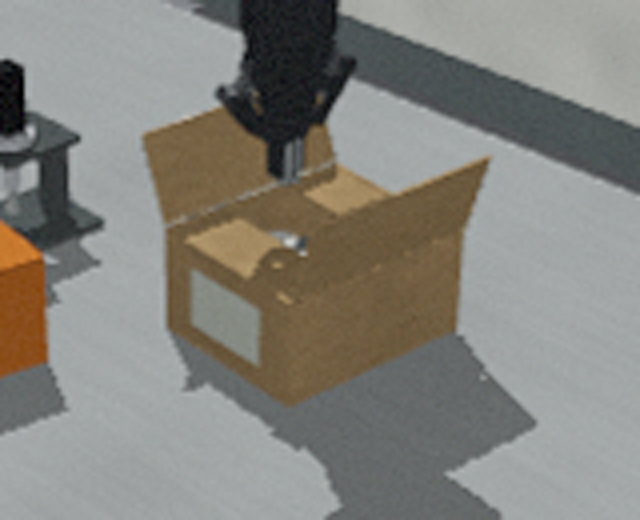

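The side crop shows the left flap still standing behind the gripper, while the fingertips at (288,180) are over the box. I'll check that numerically before going on.

```bash
python3 - <<'E'
from h import *
ms=bot.camera_model("side");mt=bot.camera_model("top")
cr=lambda p:((p-[270,140])*4).round(0)
print("tip",cr(proj(ms,[.591,.093,.094])))
C=np.array([.587,.0574]);y=np.radians(-5.26);ex=np.array([np.cos(y),np.sin(y)]);ey=np.array([-ex[1],ex[0]])
def P(a,b,z):return np.r_[C+ex*a+ey*b,z]
for th in(60,75,90,100,111):
    t=np.radians(th)
    print(th,[cr(proj(ms,P(a,.075-.075*np.cos(t),.093+.075*np.sin(t)))).tolist() for a in(-.09,.09)],[proj(mt,P(a,.075-.075*np.cos(t),.093+.075*np.sin(t))).round(1).tolist() for a in(-.09,.09)])
print("hinge",[cr(proj(ms,P(a,.075,.093))).tolist() for a in(-.09,.09)])
a=cv2.imread("pics/side0.png")[140:270,270:430];b=cv2.imread("pics/s3.png")[140:270,270:430]
t=cv2.imread("pics/t3.png")[105:225,250:400]
print("side diff px left of gripper", (cv2.absdiff(a,b).max(2)[:45,30:58]>25).sum())
cv2.imwrite("pics/cmp.png",np.hstack([cv2.resize(t,(500,400),interpolation=cv2.INTER_CUBIC),cv2.resize(a,(300,244),interpolation=cv2.INTER_CUBIC)[:,:].copy() if 0 else cv2.copyMakeBorder(cv2.resize(a,(300,244)),0,156,0,0,cv2.BORDER_CONSTANT)]))
E
```

```text
tip [286. 205.]
60 [[195.0, 164.0], [371.0, 101.0]] [[304.7, 194.6], [309.3, 124.5]]
75 [[180.0, 147.0], [356.0, 85.0]] [[297.4, 194.0], [302.1, 123.3]]
90 [[165.0, 135.0], [340.0, 74.0]] [[289.7, 193.4], [294.4, 122.6]]
100 [[154.0, 131.0], [329.0, 70.0]] [[284.5, 193.1], [289.3, 122.4]]
111 [[143.0, 129.0], [318.0, 69.0]] [[279.1, 192.9], [284.0, 122.4]]
hinge [[165.0, 222.0], [337.0, 157.0]]
side diff px left of gripper 23
```

View pics/cmp.png

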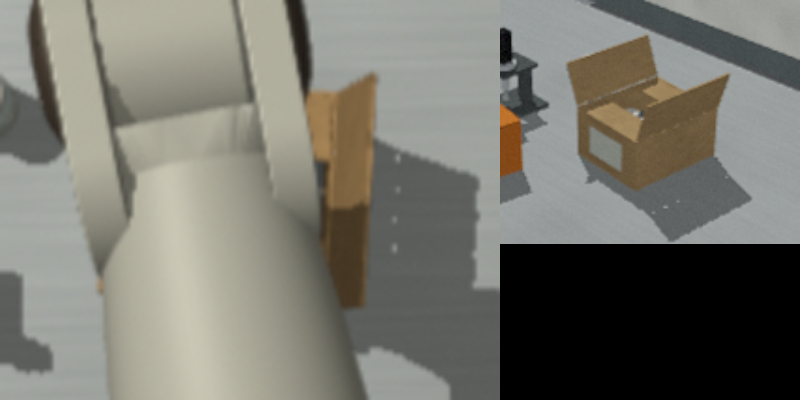

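The flap is unmoved. The fingertip shows about 20 mm higher in the side view than I assumed, so the closed tips sit near TCP height and passed over the flap edge. I'll go back out and come in 25–30 mm lower, in steps with force checks.

```bash
python3 -m crank '[[[0,0,1,0,0,0],[0,0,1,0,0,0],[0,0,1,0,0,0],[0,0,1,0,0,0],[0,0,1,0,0,0],[0.09,0.94,0,0,0,0],[0.09,0.94,0,0,0,0],[0.09,0.94,0,0,0,0],[0.09,0.94,0,0,0,0],[0.09,0.94,0,0,0,0],[0,0,-0.98,0,0,0],[0,0,-0.98,0,0,0],[0,0,-0.98,0,0,0],[0,0,-0.98,0,0,0],[0,0,0,0,0,0]]]'
python3 -m crank '[[[-0.048,-0.523,0,0,0,0],[-0.048,-0.523,0,0,0,0],[-0.048,-0.523,0,0,0,0],[-0.024,-0.26,0,0,0,0]]]'; python3 - <<'E'
from h import *
o=bot.get_obs();print(o["wrist_force"],o["ee_pos"])
cv2.imwrite("pics/s4.png",bot.camera("side")[:,:,::-1])
b=cv2.imread("pics/s3.png");g=b.astype(int)
print([(v,b[v,342].tolist()) for v in range(172,192,2)])
E
```

```text
time: 7.68
ee_pos: [0.5982, 0.1867, 0.1308]
tcp_rot: [-179.7, 0.1, 84.7]
wrist_force: [-1.0, 0.0, -0.6]
opening: 0.0001
grasp_force: 0.0
time: 8.02
ee_pos: [0.5969, 0.1488, 0.1367]
tcp_rot: [179.9, -0.0, 84.6]
wrist_force: [-0.1, 0.3, 0.7]
opening: -0.0002
grasp_force: 0.4
[-0.05248996  0.25709692  0.7004067 ] [0.5969466  0.14883807 0.1367183 ]
[(172, [29, 27, 30]), (174, [28, 24, 18]), (176, [107, 106, 100]), (178, [114, 113, 110]), (180, [110, 109, 105]), (182, [105, 104, 101]), (184, [98, 97, 93]), (186, [62, 82, 97]), (188, [64, 92, 111]), (190, [67, 97, 118])]
```

```bash
cat >> h.py <<'E'
def brown(im): # rgb
    h=cv2.cvtColor(im,cv2.COLOR_RGB2HSV);return cv2.inRange(h,(8,70,40),(25,255,255))
def edges(f):
    im=cv2.imread(f)[:,:,::-1];b=brown(np.ascontiguousarray(im))
    return {v:[(int(np.where(b[v,295:400])[0].min())+295) if b[v,295:400].any() else None,(int(np.where(b[v,295:420])[0].max())+295) if b[v,295:420].any() else None] for v in range(150,215,6)}
E
python3 - <<'E'
from h import *
for f in("side0","s3","s4"):print(f,edges(f"pics/{f}.png"))
E
```

```text
side0 {150: [None, None], 156: [None, None], 162: [338, 348], 168: [321, 350], 174: [306, 351], 180: [308, 391], 186: [309, 389], 192: [311, 387], 198: [312, 385], 204: [312, 384], 210: [312, 384]}
s3 {150: [None, None], 156: [None, None], 162: [None, None], 168: [321, 334], 174: [306, 351], 180: [307, 391], 186: [309, 389], 192: [311, 387], 198: [312, 385], 204: [312, 384], 210: [312, 384]}
s4 {150: [None, None], 156: [None, None], 162: [345, 352], 168: [326, 352], 174: [310, 353], 180: [311, 391], 186: [311, 389], 192: [311, 387], 198: [312, 385], 204: [312, 384], 210: [312, 384]}
```

The flap is following, now at about 93°. I'll continue the arc halfway and check.

```bash
python3 -m crank '[[[-0.018,-0.2,0,0,0,0],[-0.044,-0.48,-0.07,0,0,0],[-0.044,-0.48,-0.07,0,0,0],[-0.038,-0.416,-0.25,0,0,0],[-0.038,-0.416,-0.25,0,0,0],[0,0,0,0,0,0]]]';  python3 - <<'E'
from h import *
cv2.imwrite("pics/s5.png",bot.camera("side")[:,:,::-1])
print(edges("pics/s5.png"))
E
```

```text
time: 8.57
ee_pos: [0.5921, 0.1088, 0.1206]
tcp_rot: [-179.9, 0.1, 84.6]
wrist_force: [-1.1, 0.4, -0.2]
opening: 0.0002
grasp_force: 0.0
{150: [None, None], 156: [None, None], 162: [None, None], 168: [None, None], 174: [357, 361], 180: [340, 391], 186: [325, 389], 192: [316, 387], 198: [312, 385], 204: [312, 384], 210: [312, 384]}
```

```bash
python3 -m crank '[[[-0.026,-0.284,-0.4,0,0,0],[-0.026,-0.284,-0.4,0,0,0],[-0.01,-0.115,-0.45,0,0,0],[-0.01,-0.115,-0.45,0,0,0],[0,0,-0.05,0,0,0],[0,0,0,0,0,0]]]';  python3 - <<'E'
from h import *
cv2.imwrite("pics/s6.png",bot.camera("side")[:,:,::-1])
print(edges("pics/s6.png"))
E
```

```text
time: 9.12
ee_pos: [0.5916, 0.0951, 0.0898]
tcp_rot: [179.8, -0.1, 84.7]
wrist_force: [-7.0, 1.7, 22.9]
opening: 0.0002
grasp_force: 11.6
{150: [None, None], 156: [None, None], 162: [None, None], 168: [None, None], 174: [None, None], 180: [353, 391], 186: [345, 389], 192: [321, 387], 198: [312, 385], 204: [312, 384], 210: [312, 384]}
```

The left flap is down: contact at TCP z 0.090 with 23 N, so the closed tips sit about 5 mm behind the reported TCP. Next is the right flap, mirrored.

```bash
python3 -m crank '[[[0,0,1,0,0,0],[0,0,1,0,0,0],[0,0,1,0,0,0],[0,0,1,0,0,0],[0,0,1,0,0,0],[0,0,1,0,0,0],[-0.086,-0.93,0,0,0,0],[-0.086,-0.93,0,0,0,0],[-0.086,-0.93,0,0,0,0],[-0.086,-0.93,0,0,0,0],[-0.086,-0.93,0,0,0,0],[-0.086,-0.93,0,0,0,0],[-0.086,-0.93,0,0,0,0],[-0.086,-0.93,0,0,0,0],[-0.086,-0.93,0,0,0,0],[0,0,-0.85,0,0,0],[0,0,-0.85,0,0,0],[0,0,-0.85,0,0,0],[0,0,-0.85,0,0,0],[0,0,0,0,0,0]]]'; python3 - <<'E'
from h import *
cv2.imwrite("pics/s7.png",bot.camera("side")[:,:,::-1])
print(edges("pics/s7.png"))
o=bot.get_obs();d=np.array(o["ee_pos"][:2])-[.587,.0574];y=np.radians(-5.26);print("carton xy",d@[np.cos(y),np.sin(y)],d@[-np.sin(y),np.cos(y)],o["ee_pos"][2])
E
```

```text
time: 10.83
ee_pos: [0.574, -0.0726, 0.1344]
tcp_rot: [-179.6, -0.0, 84.7]
wrist_force: [-0.8, 0.4, -1.6]
opening: 0.0
grasp_force: 0.0
{150: [None, None], 156: [None, None], 162: [None, None], 168: [None, None], 174: [None, None], 180: [353, 354], 186: [337, 389], 192: [321, 387], 198: [312, 385], 204: [312, 384], 210: [312, 384]}
carton xy -0.0004966558941047789 -0.13055060208299019 0.13657628816711817
```

```bash
python3 -m crank '[[[0.048,0.523,0,0,0,0],[0.048,0.523,0,0,0,0],[0.048,0.523,0,0,0,0],[0.048,0.523,0,0,0,0],[0.044,0.48,-0.07,0,0,0],[0.044,0.48,-0.07,0,0,0],[0.038,0.416,-0.25,0,0,0],[0.038,0.416,-0.25,0,0,0],[0.026,0.284,-0.4,0,0,0],[0.026,0.284,-0.4,0,0,0],[0.01,0.115,-0.45,0,0,0],[0.01,0.115,-0.43,0,0,0],[0,0,-0.03,0,0,0],[0,0,0,0,0,0]]]'
```

```text
time: 12.05
ee_pos: [0.584, 0.0209, 0.0911]
tcp_rot: [-179.9, 0.0, 84.7]
wrist_force: [0.7, -0.2, 0.3]
opening: -0.0002
grasp_force: 0.0
```

```bash
python3 -m crank '[[[0,0,-0.1,0,0,0],[0,0,-0.1,0,0,0],[0,0,0,0,0,0]]]';python3 -m crank '[[[0,0,1,0,0,0],[0,0,1,0,0,0],[0,-0.2,1,0,0,0],[0,-0.3,1,0,0,0],[0,-0.3,1,0,0,0],[0,-0.3,1,0,0,0],[0,-0.3,1,0,0,0],[0,-0.3,1,0,0,0],[0,-0.3,1,0,0,0],[0,-0.3,1,0,0,0],[0,0,1,0,0,0],[0,0,0,0,0,0],[0,0,0,0,0,0]]]';  python3 - <<'E'
from h import *
import pickle
m=bot.camera_model("wrist");im=bot.camera("wrist");cv2.imwrite("pics/w8.png",im[:,:,::-1]);pickle.dump(m,open("w8.pkl","wb"))
cv2.imwrite("pics/s8.png",bot.camera("side")[:,:,::-1]);cv2.imwrite("pics/t8.png",bot.camera("top")[:,:,::-1])
s=cv2.imread("pics/s8.png")[150:250,290:410]
cv2.imwrite("pics/c8.png",np.hstack([cv2.resize(im[0:200,220:440,::-1],None,fx=2,fy=2),cv2.resize(s,(350,400))]))
E
```

```text
time: 12.3
ee_pos: [0.5844, 0.0207, 0.0899]
tcp_rot: [179.9, -0.0, 84.7]
wrist_force: [-4.8, -0.1, 13.8]
opening: 0.0001
grasp_force: 6.8
time: 13.38
ee_pos: [0.5848, -0.0254, 0.3088]
tcp_rot: [179.9, -0.0, 84.7]
wrist_force: [0.3, 0.8, -0.7]
opening: 0.0001
grasp_force: 0.0
```

View pics/c8.png

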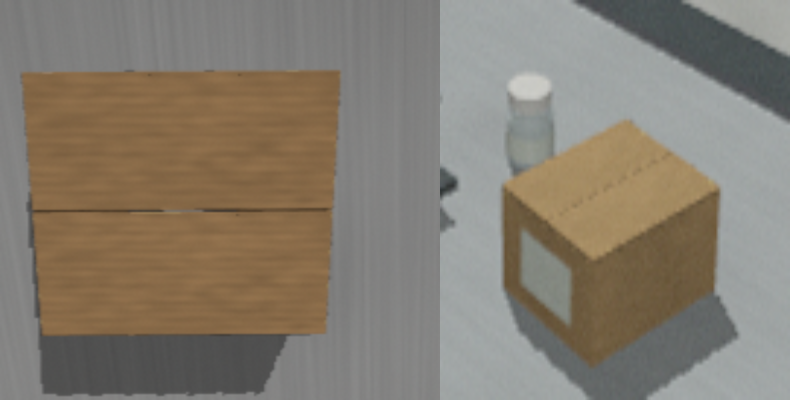

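Both flaps are down and meet; the seam runs from (236,105) to (386,104) in the full wrist image. Now I'll compute the seam ends and a rough presser position.

```bash
python3 - <<'E'
from h import *
import pickle
m=pickle.load(open("w8.pkl","rb"))
im=np.ascontiguousarray(cv2.imread("pics/w8.png")[:,:,::-1]);b=brown(im);b[190:]=0;b=cv2.morphologyEx(b,cv2.MORPH_CLOSE,np.ones((5,5)))
c=max(cv2.findContours(b,0,2)[0],key=cv2.contourArea);q=cv2.approxPolyDP(c,8,True)[:,0];print(q.tolist())
P=np.array([onz(m,u,v,.095) for u,v in q]);print(P.round(4).tolist(),P.mean(0).round(4))
n,f=onz(m,236.5,105.2,.095),onz(m,386.5,104.2,.095);d=f-n;print("seam",n.round(4),f.round(4),np.linalg.norm(d).round(4),np.degrees(np.arctan2(d[1],d[0])).round(2))
m1=pickle.load(open("w1.pkl","rb"));mt=bot.camera_model("top")
print("collar w1",onz(m1,344,74.7,.098).round(4),"top",onz(mt,216.3,192.5,.098).round(4))
print(onz(m1,327,52,.09),onz(m1,377,52.8,.09),onz(m1,372.6,106.2,.09))
E
```

```text
[[389, 35], [231, 36], [241, 167], [382, 166]]
[[0.6805, 0.1225, 0.095], [0.5037, 0.1381, 0.095], [0.4906, -0.0098, 0.095], [0.6679, -0.0253, 0.095]] [0.5857 0.0564 0.095 ]
seam [0.4974 0.0643 0.095 ] [0.6756 0.0486 0.095 ] 0.1789 -5.02
collar w1 [0.5158 0.3436 0.098 ] top [0.5166 0.3421 0.098 ]
[0.48895752 0.37782615 0.09      ] [0.56774979 0.37644067 0.09      ] [0.564866   0.29618483 0.09      ]
```

```bash
python3 -m crank '[[[-0.233,0.957,0,0,0,0],[-0.233,0.957,0,0,0,0],[-0.233,0.957,0,0,0,0],[-0.233,0.957,0,0,0,0],[-0.233,0.957,0,0,0,0],[-0.233,0.957,0,0,0,0],[-0.233,0.957,0,0,0,0],[-0.233,0.957,0,0,0,0],[-0.233,0.957,0,0,0,0],[-0.233,0.957,0,0,0,0],[-0.233,0.957,0,0,0,0],[-0.233,0.957,0,0,0,0],[-0.233,0.957,0,0,0,0],[-0.233,0.957,0,0,0,0],[-0.233,0.957,0,0,0,0],[0,0,0,0,0,0],[0,0,0,0,0,0]]]' 0.7; python3 - <<'E'
from h import *
import pickle
m=bot.camera_model("wrist");im=bot.camera("wrist");cv2.imwrite("pics/w9.png",im[:,:,::-1]);pickle.dump(m,open("w9.pkl","wb"))
u,v=proj(m,[.516,.343,.098]);print(u,v);u,v=int(u),int(v)
r0=max(0,v-75);c0=u-100;print("origin",c0,r0)
cv2.imwrite("pics/c9.png",cv2.convertScaleAbs(cv2.resize(im[r0:r0+150,c0:c0+200,::-1],None,fx=4,fy=4,interpolation=cv2.INTER_CUBIC),alpha=1.8))
E
```

```text
time: 14.95
ee_pos: [0.514, 0.2627, 0.3069]
tcp_rot: [-179.9, 0.1, 84.8]
wrist_force: [0.2, 0.1, -0.0]
opening: 0.0595
grasp_force: 0.0
312.57538336108905 105.63653449203589
origin 212 30
```

View pics/c9.png

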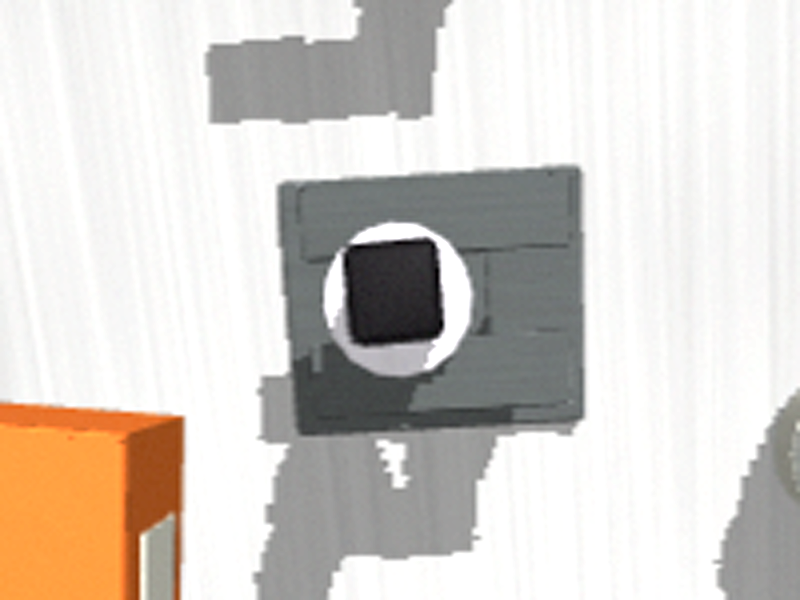

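The enlarged crop shows the collar circle centred at (311.4,104.9) full-image pixels, and the handle top at about (344–440, 240–342) in the crop. The prong edges slope about 3.4°, so I'll work out the presser position and stand yaw.

```bash
python3 - <<'E'
from h import *
import pickle
m=pickle.load(open("w9.pkl","rb"))
W=lambda x,y,z:onz(m,212+x/4,30+y/4,z)
im=cv2.imread("pics/w9.png")[30:180,212:412];h=cv2.cvtColor(im,cv2.COLOR_BGR2HSV)
k=(im.max(2)<38).astype(np.uint8);k[:45]=0;k[95:]=0;k[:,:80]=0;k[:,120:]=0
c=max(cv2.findContours(k,0,2)[0],key=cv2.contourArea);r=cv2.minAreaRect(c);print("handle rect crop1x",r)
q=np.array([onz(m,212+u,30+v,.16) for u,v in cv2.boxPoints(r)]);print("handle@.16",q.mean(0).round(4),q.round(4).tolist())
print("collar",W(397.5,299.5,.098).round(4))
for n,a,b,z in[("prong",(303,262),(568,246),.09),("foot",(280,184),(580,166),.008),("slot-low",(470,334),(568,328),.09),("handle top",(345,242),(436,238),.16)]:
    A,B=W(*a,z),W(*b,z);d=B-A;print(n,A.round(4),B.round(4),np.degrees(np.arctan2(d[1],d[0])).round(2))
print("tcp",bot.get_obs()["ee_pos"])
E
```

```text
handle rect crop1x ((97.89115905761719, 72.58528900146484), (25.079757690429688, 23.00895118713379), 85.60128784179688)
handle@.16 [0.5142 0.3438 0.16  ] [[0.5034, 0.3556, 0.16], [0.5255, 0.3552, 0.16], [0.5253, 0.3321, 0.16], [0.5028, 0.3325, 0.16]]
collar [0.5147 0.344  0.098 ]
prong [0.4875 0.3575 0.09  ] [0.5665 0.3547 0.09  ] -2.0
foot [0.4752 0.3905 0.008 ] [0.5828 0.3866 0.008 ] -2.08
slot-low [0.5355 0.3323 0.09  ] [0.5652 0.3314 0.09  ] -1.88
handle top [0.5042 0.3559 0.16  ] [0.526  0.3548 0.16  ] -2.89
tcp [0.51424687 0.26197514 0.30723271]
```

```bash
python3 -m crank '[[[0,0.82,0,0,0,0.095],[0,0.82,0,0,0,0.095],[0,0.82,0,0,0,0.095],[0,0.82,0,0,0,0.095],[0,0.82,0,0,0,0.095],[0,0,-0.95,0,0,0],[0,0,-0.95,0,0,0],[0,0,-0.95,0,0,0],[0,0,-0.95,0,0,0],[0,0,-0.95,0,0,0],[0,0,-0.95,0,0,0],[0,0,-0.95,0,0,0],[0,0,0,0,0,0],[0,0,0,0,0,0]]]' 0.7; python3 - <<'E'
from h import *
print(bot.get_obs()["ee_pos"]-np.array([.5145,.344,.11]))
E
```

```text
time: 16.17
ee_pos: [0.5142, 0.3435, 0.1744]
tcp_rot: [-179.9, 0.1, 87.9]
wrist_force: [-0.1, -0.1, 0.7]
opening: 0.0596
grasp_force: 0.0
[-0.00025402 -0.00047691  0.06443576]
```

```bash
python3 -m crank '[[[0,0.02,-0.8,0,0,0],[0,0,-0.8,0,0,0],[0,0,-0.8,0,0,0],[0,0,-0.8,0,0,0],[0,0,0,0,0,0],[0,0,0,0,0,0]]]'; python3 -m crank '[[[0,0,0,0,0,0],[0,0,0,0,0,0],[0,0,0,0,0,0],[0,0,0,0,0,0],[0,0,0,0,0,0],[0,0,0,0,0,0]]]' 0 40
```

```text
time: 16.67
ee_pos: [0.5147, 0.3445, 0.1121]
tcp_rot: [180.0, -0.0, 88.0]
wrist_force: [0.1, 0.3, 0.8]
opening: 0.0596
grasp_force: 0.0
time: 17.17
ee_pos: [0.515, 0.3448, 0.1126]
tcp_rot: [179.9, -0.1, 88.0]
wrist_force: [-1.0, -0.1, 5.8]
opening: 0.0235
grasp_force: 40.0
```

```bash
python3 -m crank '[[[0,0,0.3,0,0,0],[0,0,0.8,0,0,0],[0,0,1,0,0,0],[0,0,1,0,0,0],[0,0,1,0,0,0],[0,0,1,0,0,0],[0,0,0.4,0,0,0],[0,0,0,0,0,0]]]'; python3 -m crank '[[[-0.06,-0.5,0,0,0,0],[-0.06,-0.93,0,0,0,0],[-0.06,-0.93,0,0,0,0],[-0.06,-0.93,0,0,0,0],[-0.06,-0.93,0,0,0,0],[-0.06,-0.93,0,0,0,0],[-0.06,-0.93,0,0,0,0],[-0.06,-0.93,0,0,0,0],[-0.06,-0.93,0,0,0,0],[-0.06,-0.93,0,0,0,0],[-0.06,-0.93,0,0,0,0],[-0.06,-0.93,0,0,0,0],[-0.06,-0.93,0,0,0,0],[-0.06,-0.93,0,0,0,0],[-0.06,-0.93,0,0,0,0],[-0.03,-0.47,0,0,0,0],[0,0,0,0,0,0],[0,0,0,0,0,0],[0,0,0,0,0,0]]]'; python3 - <<'E'
from h import *
cv2.imwrite("pics/s10.png",bot.camera("side")[:,:,::-1]);cv2.imwrite("pics/w10.png",bot.camera("wrist")[:,:,::-1])
o=bot.get_obs();p=np.array(o["ee_pos"]);print(p,"to near",(np.array([.4968,.0644])-p[:2]).round(4),o["wrist_force"])
# ball/rod pixels in side view near expected tip
m=bot.camera_model("side");tip=p-[0,0,.0226+.066];u,v=proj(m,tip);ub,vb=proj(m,p-[0,0,.0226]);print("exp tip px",u,v,"collar",ub,vb)
im=cv2.imread("pics/s10.png");u,v=int(u),int(v)
for r in range(int(vb)-4,v+12,3):print(r,[int(x) for x in im[r,u-9:u+10,:].mean(1)])
E
```

```text
time: 17.83
ee_pos: [0.5151, 0.3449, 0.2234]
tcp_rot: [179.8, -0.1, 88.0]
wrist_force: [0.1, -0.2, -1.5]
opening: 0.0236
grasp_force: 39.4
time: 19.42
ee_pos: [0.4957, 0.0651, 0.2205]
tcp_rot: [-180.0, -0.0, 88.0]
wrist_force: [-0.3, 0.2, -2.5]
opening: 0.023
grasp_force: 39.3
[0.49583692 0.06536691 0.22077256] to near [ 0.001 -0.001] [-0.80096887  0.39242563 -0.68043169]
exp tip px 326.32398344727864 193.44327863479793 collar 326.44539685933705 173.59741925740843
169 [202, 201, 204, 170, 77, 4, 7, 10, 12, 13, 3, 5, 24, 0, 110, 157, 164, 162, 162]
172 [203, 181, 176, 191, 152, 85, 61, 37, 2, 6, 24, 33, 52, 78, 108, 116, 135, 159, 164]
175 [141, 138, 126, 121, 124, 124, 131, 129, 129, 130, 130, 129, 132, 129, 121, 116, 151, 166, 163]
178 [142, 142, 148, 146, 148, 145, 131, 124, 132, 131, 126, 133, 154, 166, 163, 163, 163, 166, 164]
181 [139, 142, 143, 145, 145, 145, 133, 127, 130, 132, 124, 112, 147, 165, 164, 164, 164, 164, 166]
184 [135, 136, 138, 139, 139, 137, 128, 124, 134, 131, 125, 111, 147, 163, 163, 163, 162, 163, 163]
187 [141, 141, 145, 148, 145, 146, 134, 125, 133, 135, 126, 110, 148, 164, 162, 159, 152, 144, 138]
190 [135, 139, 144, 143, 142, 142, 140, 126, 118, 113, 110, 127, 142, 134, 139, 138, 135, 139, 138]
193 [120, 132, 135, 139, 137, 136, 134, 134, 128, 115, 122, 135, 138, 135, 133, 133, 132, 133, 135]
196 [133, 136, 133, 133, 135, 130, 131, 125, 118, 113, 123, 130, 130, 134, 136, 135, 135, 134, 133]
199 [125, 135, 137, 134, 133, 133, 133, 131, 133, 136, 134, 135, 132, 132, 133, 135, 135, 132, 132]
202 [86, 83, 80, 81, 99, 129, 137, 135, 135, 135, 135, 136, 135, 135, 141, 132, 120, 133, 140]
```

```bash
python3 -m crank '[[[0.05,-0.05,-0.6,0,0,0],[0,0,-0.5,0,0,0],[0,0,-0.3,0,0,0],[0,0,-0.15,0,0,0],[0,0,-0.15,0,0,0],[0,0,0,0,0,0]]]'; python3 - <<'E'
from h import *
P=[];F=[]
for i in range(6):
    o=bot.get_obs();P.append(o["ee_pos"]);F.append(o["wrist_force"]);bot.camera("side")
print(np.mean(P,0).round(4),np.mean(F,0).round(2),np.std(F,0).round(2))
E
```

```text
time: 20.02
ee_pos: [0.4966, 0.0639, 0.1868]
tcp_rot: [-180.0, -0.0, 88.0]
wrist_force: [-2.1, 1.4, 1.5]
opening: 0.024
grasp_force: 39.7
[0.4968 0.0638 0.1874] [-1.5   0.93  1.42] [0.44 0.4  0.38]
```

Spring load is about 2.8 N, so the tip has given about 4 mm at the near end. Now the stroke: 60 rows of 3 mm.

```bash
python3 -m crank '[[[0.15,-0.013,-0.02,0,0,0],[0.15,-0.013,-0.02,0,0,0],[0.15,-0.013,0,0,0,0],[0.15,-0.013,0,0,0,0],[0.15,-0.013,0,0,0,0],[0.15,-0.013,0,0,0,0],[0.15,-0.013,0,0,0,0],[0.15,-0.013,0,0,0,0],[0.15,-0.013,0,0,0,0],[0.15,-0.013,0,0,0,0],[0.15,-0.013,0,0,0,0],[0.15,-0.013,0,0,0,0],[0.15,-0.013,0,0,0,0],[0.15,-0.013,0,0,0,0],[0.15,-0.013,0,0,0,0],[0.15,-0.013,0,0,0,0],[0.15,-0.013,0,0,0,0],[0.15,-0.013,0,0,0,0],[0.15,-0.013,0,0,0,0],[0.15,-0.013,0,0,0,0]]]'
```

```text
time: 21.98
ee_pos: [0.5572, 0.0584, 0.1862]
tcp_rot: [-180.0, 0.0, 88.0]
wrist_force: [-1.8, -0.2, 2.2]
opening: 0.0232
grasp_force: 39.7
```

```bash
python3 -m crank '[[[0.15,-0.013,0,0,0,0],[0.15,-0.013,0,0,0,0],[0.15,-0.013,0,0,0,0],[0.15,-0.013,0,0,0,0],[0.15,-0.013,0,0,0,0],[0.15,-0.013,0,0,0,0],[0.15,-0.013,0,0,0,0],[0.15,-0.013,0,0,0,0],[0.15,-0.013,0,0,0,0],[0.15,-0.013,0,0,0,0],[0.15,-0.013,0,0,0,0],[0.15,-0.013,0,0,0,0],[0.15,-0.013,0,0,0,0],[0.15,-0.013,0,0,0,0],[0.15,-0.013,0,0,0,0],[0.15,-0.013,0,0,0,0],[0.15,-0.013,0,0,0,0],[0.15,-0.013,0,0,0,0],[0.15,-0.013,0,0,0,0],[0.15,-0.013,0,0,0,0]]]'; python3 -c "
from h import *
o=bot.get_obs();p=np.array(o['ee_pos']);print(p,'to far',(np.array([.676,.0486])-p[:2]).round(4))"
```

```text
time: 23.65
ee_pos: [0.6172, 0.0532, 0.1863]
tcp_rot: [-180.0, -0.0, 88.0]
wrist_force: [-2.7, -0.0, 1.8]
opening: 0.0236
grasp_force: 39.7
[0.61719882 0.05324928 0.18627826] to far [ 0.0588 -0.0046]
```

```bash
python3 -m crank '[[[0.15,-0.012,0,0,0,0],[0.15,-0.012,0,0,0,0],[0.15,-0.012,0,0,0,0],[0.15,-0.012,0,0,0,0],[0.15,-0.012,0,0,0,0],[0.15,-0.012,0,0,0,0],[0.15,-0.012,0,0,0,0],[0.15,-0.012,0,0,0,0],[0.15,-0.012,0,0,0,0],[0.15,-0.012,0,0,0,0],[0.15,-0.012,0,0,0,0],[0.15,-0.012,0,0,0,0],[0.15,-0.012,0,0,0,0],[0.15,-0.012,0,0,0,0],[0.15,-0.012,0,0,0,0],[0.15,-0.012,0,0,0,0],[0.15,-0.012,0,0,0,0],[0.15,-0.012,0,0,0,0],[0.15,-0.012,0,0,0,0],[0.15,-0.012,0,0,0,0]]]'; python3 -m crank '[[[0,0,0,0,0,0],[0,0,0.5,0,0,0],[0,0,0.8,0,0,0],[0,0,0.6,0,0,0],[0,0,0,0,0,0],[0,0,0,0,0,0]]]'; python3 -c "
from h import *
o=bot.get_obs();p=np.array(o['ee_pos']);print(p,'to stand',(np.array([.515,.3448])-p[:2]).round(4))"
```

```text
time: 25.32
ee_pos: [0.6773, 0.0484, 0.1863]
tcp_rot: [180.0, 0.0, 88.0]
wrist_force: [-1.5, -0.2, 0.2]
opening: 0.0236
grasp_force: 39.7
time: 25.82
ee_pos: [0.6773, 0.0485, 0.2243]
tcp_rot: [179.9, -0.0, 88.0]
wrist_force: [0.4, 0.5, -0.9]
opening: 0.0234
grasp_force: 39.6
[0.67732503 0.04845871 0.22433807] to stand [-0.1623  0.2963]
```

```bash
python3 -m crank '[[[-0.3,0.5,0,0,0,0],[-0.507,0.926,0,0,0,0],[-0.507,0.926,0,0,0,0],[-0.507,0.926,0,0,0,0],[-0.507,0.926,0,0,0,0],[-0.507,0.926,0,0,0,0],[-0.507,0.926,0,0,0,0],[-0.507,0.926,0,0,0,0],[-0.507,0.926,0,0,0,0],[-0.507,0.926,0,0,0,0],[-0.507,0.926,0,0,0,0],[-0.507,0.926,0,0,0,0],[-0.507,0.926,0,0,0,0],[-0.507,0.926,0,0,0,0],[-0.507,0.926,0,0,0,0],[-0.507,0.926,0,0,0,0],[-0.2,0.43,0,0,0,0],[0,0,0,0,0,0],[0,0,0,0,0,0]]]'; python3 - <<'E'
from h import *
P=[]
for i in range(3):P.append(bot.get_obs()["ee_pos"]);im=bot.camera("side")
p=np.mean(P,0);print(p.round(4),(np.array([.515,.3448,.1126])-p).round(4))
cv2.imwrite("pics/s11.png",im[:,:,::-1]);a=cv2.imread("pics/s10.png").astype(int);b=im[:,:,::-1].astype(int)
m=bot.camera_model("side")
# presser mask = pixels differing from the empty background; centre columns vs height
for dz in(-.02,-.04,-.055,-.066):
    u,v=proj(m,p+[0,0,-.0226+dz]);r=int(round(v));print(dz,round(u,1),r,[int(x) for x in b[r,int(u)-9:int(u)+10].mean(1)])
E
```

```text
time: 27.4
ee_pos: [0.5144, 0.3449, 0.2236]
tcp_rot: [-180.0, 0.0, 88.0]
wrist_force: [-0.5, -0.4, -0.6]
opening: 0.0237
grasp_force: 39.5
[0.5147 0.3445 0.2238] [ 0.0003  0.0003 -0.1112]
-0.02 271.3 150 [160, 158, 159, 156, 158, 160, 152, 135, 125, 128, 118, 148, 164, 162, 161, 163, 164, 160, 161]
-0.04 271.6 155 [159, 160, 158, 159, 159, 161, 159, 137, 125, 128, 122, 134, 155, 163, 159, 161, 162, 161, 158]
-0.055 271.8 159 [158, 158, 157, 158, 159, 158, 161, 163, 141, 115, 120, 150, 159, 159, 160, 157, 160, 157, 158]
-0.066 271.9 162 [157, 157, 156, 158, 160, 160, 159, 153, 138, 122, 110, 121, 149, 161, 163, 160, 158, 155, 156]
```

```bash
python3 -m crank '[[[0.02,0.02,-0.8,0,0,0],[0,0,-0.9,0,0,0],[0,0,-0.9,0,0,0],[0,0,-0.9,0,0,0],[0,0,-0.9,0,0,0],[0,0,-0.5,0,0,0],[0,0,-0.3,0,0,0],[0,0,-0.15,0,0,0],[0,0,-0.1,0,0,0],[0,0,0,0,0,0],[0,0,0,0,0,0]]]'
```

```text
time: 28.47
ee_pos: [0.5156, 0.3455, 0.1162]
tcp_rot: [179.9, -0.0, 88.0]
wrist_force: [-0.2, -1.1, -1.5]
opening: 0.0239
grasp_force: 39.6
```

```bash
python3 -m crank '[[[0,0,-0.06,0,0,0],[0,0,-0.05,0,0,0],[0,0,0,0,0,0],[0,0,0,0,0,0]]]'; python3 -m crank '[[[0,0,-0.04,0,0,0],[0,0,0,0,0,0],[0,0,0,0,0,0]]]'
```

```text
time: 28.8
ee_pos: [0.5152, 0.3453, 0.1131]
tcp_rot: [-180.0, 0.0, 88.0]
wrist_force: [0.5, 0.2, -1.2]
opening: 0.0237
grasp_force: 39.6
time: 29.05
ee_pos: [0.5153, 0.3454, 0.1126]
tcp_rot: [180.0, -0.0, 88.0]
wrist_force: [0.1, -0.9, 1.6]
opening: 0.0242
grasp_force: 39.8
```

The collar touches the fork (force rises from -1.2 to +1.6 N). I'll release and back off straight up, then check.

```bash
python3 -m crank '[[[0,0,0,0,0,0],[0,0,0,0,0,0],[0,0,0,0,0,0],[0,0,0,0,0,0],[0,0,0,0,0,0],[0,0,0,0,0,0]]]' 0.7; python3 -m crank '[[[0,0,0.3,0,0,0],[0,0,0.6,0,0,0],[0,0,0.9,0,0,0],[0,0,0.9,0,0,0],[0,-0.4,0.9,0,0,0],[0,-0.4,0.9,0,0,0],[0,-0.6,0.9,0,0,0],[0,-0.6,0.9,0,0,0],[0,-0.7,0.9,0,0,0],[0,-0.7,0.9,0,0,0],[0,-0.6,0.9,0,0,0],[0,0,0.9,0,0,0],[0,0,0,0,0,0],[0,0,0,0,0,0]]]'; python3 - <<'E'
from h import *
m=bot.camera_model("wrist");im=bot.camera("wrist");cv2.imwrite("pics/w12.png",im[:,:,::-1])
u,v=(int(x) for x in proj(m,[.5145,.344,.098]));c=np.ascontiguousarray(im[v-30:v+30,u-30:u+30])
k=(c.max(2)<38).astype(np.uint8);ct=max(cv2.findContours(k,0,2)[0],key=cv2.contourArea);r=cv2.minAreaRect(ct)
print("handle",r,onz(m,u-30+r[0][0],v-30+r[0][1],.16).round(4))
g=((c.min(2)>125)&(c.max(2)-c.min(2)<30)).astype(np.uint8)
for t in cv2.findContours(cv2.morphologyEx(g|k,3,np.ones((3,3))),0,2)[0]:
    if 300<cv2.contourArea(t)<2500:
        (x,y),rad=cv2.minEnclosingCircle(t);print("collar cand",rad,cv2.contourArea(t),onz(m,u-30+x,v-30+y,.098).round(4))
s=bot.camera("side");cv2.imwrite("pics/s12.png",s[:,:,::-1]);a=cv2.imread("pics/side0.png").astype(int);b=s[:,:,::-1].astype(int)
d=(abs(a-b).max(2)>30)
for n,(r0,r1,c0,c1) in {"presser+stand":(150,205,262,298),"bottle":(235,300,430,462),"slidebox":(232,270,440,490)}.items():print(n,"changed px",d[r0:r1,c0:c1].sum())
t=bot.camera("top")[:,:,::-1].astype(int);t0=cv2.imread("pics/top0.png").astype(int);d=abs(t-t0).max(2)>30
print("jar top",d[120:150,228:258].sum(),"sb",d[105:150,418:466].sum(),"bottle",d[168:200,448:488].sum(),"presser",d[170:212,202:244].sum())
print(edges("pics/s12.png"));print(edges("pics/s8.png"))
E
```

```text
time: 29.55
ee_pos: [0.5152, 0.3453, 0.1122]
tcp_rot: [180.0, 0.0, 88.0]
wrist_force: [-0.3, -0.8, 0.4]
opening: 0.0593
grasp_force: 0.0
time: 30.72
ee_pos: [0.5155, 0.2653, 0.3122]
tcp_rot: [179.8, -0.1, 88.0]
wrist_force: [0.3, 0.3, -0.6]
opening: 0.06
grasp_force: 0.0
handle ((29.0, 28.5), (23.0, 22.0), 90.0) [0.5139 0.3443 0.16  ]
collar cand 18.477285385131836 824.0 [0.5148 0.3454 0.098 ]
presser+stand changed px 7
bottle changed px 0
slidebox changed px 0
jar top 0 sb 0 bottle 0 presser 645
{150: [None, None], 156: [None, None], 162: [None, None], 168: [None, None], 174: [None, None], 180: [353, 354], 186: [337, 365], 192: [321, 377], 198: [312, 385], 204: [312, 384], 210: [312, 384]}
{150: [None, None], 156: [None, None], 162: [None, None], 168: [None, None], 174: [None, None], 180: [353, 354], 186: [337, 365], 192: [321, 377], 198: [312, 385], 204: [312, 384], 210: [312, 384]}
```

The presser is back where it hung: only 7 pixels differ in the side view, and the handle is at (0.514,0.344). The flaps are closed and the bystanders unchanged, so I'm handing in.

```bash
python3 -c "
from workcell import bot
print(bot.job_done())"
```

```text
the job is handed in; nothing more can be done
None
```

I handed the job in at about 31 s, with no verdict returned: both flaps are folded flat, the seam was pressed from the near end to the far end in about 5 s, the presser hangs upright in its fork again, and the bottle, jar and slide box show no change in the images.

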